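# Bridge a granite strip on two blocks and set the spirit level on it

### The job

Set up the trial sill: stand the tall granite block in the middle of the low rubber pad and the short block in the middle of the raised rubber pad, then lay the black granite strip flat across the two blocks so that it runs from one to the other and overhangs both about equally. Last, stand the spirit level upright, lengthwise, in the middle of the strip. Keep the cup wheel where it is.

Things in the scene. Friction and masses are not known exactly. Their poses are not given: they have to be found in the camera images.
- tall_c (a point): Centre (half-way up) of the tall loose block of plain grey granite: 44 x 44 mm in plan, 50 mm high, standing upright on the bench, about 0.26 kg. z is up, x and y are parallel to its sides.
- short_c (a point): Centre (half-way up) of the short loose block of plain grey granite: oblong in plan, 64 mm along its x by 44 mm along its y, 32 mm high, lying flat on the bench, about 0.24 kg. z is up.
- strip_c (a point): Centre (half-way up) of the loose polished black granite strip: 250 mm along its x, 50 mm along its y, 20 mm thick (z, up), lying flat on the bench, about 0.66 kg.
- level_c (a point): Centre (half-way up) of the loose aluminium spirit level with green vials and black ends: 180 mm along its x, 24 mm wide along its y, 45 mm high (z, up), standing on its 24 mm wide base on the bench with a vial on top, about 0.22 kg.
- pad_top (a point): Centre of the upper face of the low pad: a fixed black rubber square, 85 x 85 mm, 4 mm thick, lying straight on the steel bench; this point is 4 mm above the bench. z is up, x and y are parallel to its sides. The two pads stand roughly left and right of each other, which is on which side varies; their centres are about 140 to 165 mm apart.
- riser_top (a point): Centre of the upper face of the raised pad: a fixed pale marble plinth, 110 mm along x by 100 mm along y, 18 mm high, with a black rubber square 85 x 85 x 4 mm on it; this point is 22 mm above the bench. z is up. With the tall block on the low pad and the short block on this one, both block tops are 54 mm above the bench.
- cup_c (a point): Centre (half-way up) of a loose diamond cup wheel: dark steel, round, 100 mm diameter, 36 mm high with a 29 mm hub on top, lying with its brass-coloured diamond segments down. Bystander: leave it where it is.

How it is judged:
By the outcome, as a careful person would: the job done as asked, in the order asked, and still so for the second after the job is handed in, with the robot touching nothing.
It also fails if it takes over 112 s, if anything falls off the work surface, if the arm or the gripper's body presses on something with over 40 N, if the wrist force passes 120 N, or if a joint passes its speed limit or range.

### The arm

A 6-joint arm with a two-finger parallel gripper is mounted at the origin on the work surface. World frame = base frame: x ahead of the robot, y to its left, z up, the work surface at z = 0. Lengths are in m, angles in degrees, forces in N, time in s.
With the tool pointing down it reaches from about 0.375 to 0.9 m from the base axis. Payload 3.1 kg.
Tool frame: the origin (TCP) lies on the centre line of the jaws, within the pads' length; the fingertips stand 25 mm ahead of it and the grasp point (between the pads) lies 6 mm ahead of it; z points along the fingers, y is the line along which they close (so a half turn about z gives the same grasp; the last joint's range is limited). The gripper opens to 87 mm and grips with 3 to 60 N. Pads are 19 mm wide; open, the fingers measure 117 mm over their backs; the gripper's body (75 mm by 190 mm) begins 51 mm behind the grasp point.
Start: joints at [64.945, 30.224, 82.088, -0, 67.689, -10.227], TCP at [0.16, 0.604, 0.248] pointing down, gripper open.
Joint ranges: [-176.69, 176.69], [-43.24, 126.21], [12.49, 139.97], [-82, 262], [0, 151.66], [-163.58, 163.58]. Speed limits (degrees/s): [159.86, 159.86, 180, 180, 180, 180].

### API

Orientations are given as a 3x3 rotation matrix whose columns are the frame's x, y, z axes.
In Python, from rig import bot, cams, models gives the robot as it stands. The module is installed in compiled form; this text tells all that it offers.
- The arm moves only by the shell command python3 -m handwheel 'ROWS' [OPENING]. ROWS is JSON, a list of rows, each a list of 6 numbers: the shift along the world's x, y, z each as a share of 1 m, from -1 to 1, then the turn, a rotation vector about the world's x, y, z each as a share of 2 rad, from -1 to 1. In form: [[dx, dy, dz, wx, wy, wz], ...]. A call has exactly 8 rows; each row is the pose to reach, as a shift and turn from the pose commanded when the call began; what a row does not reach only later rows make up. A row lasts 1/12 s, in which the tool goes at most 41.7 mm and 7.16 degrees, less where a joint would pass 70% of its speed; a pose out of reach is approached as far as the arm can. A call with a number of a shift or a turn outside -1 to 1 is refused whole. A call with a gripper value outside its range is refused whole. OPENING is the opening, from -1 (shut) to 1 (fully open), so that 0 is half open, set as the call begins (- or left out, the last holds). The fingers move at their own pace and stop on an object; the grip force is fixed at half the most. Time passes only in rows, so rows that repeat a pose let the fingers close, or fill a call up. It gives the time, the measured TCP pose, the force, the opening and the grip force at its end, in the units of the state.
- bot.read_state(): the state, without advancing time (a new reading comes with each control period).
- cams.capture(name): name is "scene" or "top" or "wrist"; returns (picture, depth): 420x560x3 uint8, blue, green, red; 420x560 float32, m along the optical axis (not along the pixel's ray), 0 where there is no reading.
- cams.calibration(name): a dict with "mtx" (3x3 intrinsics, pixels), "dist_coeffs" ([k1, k2, p1, p2, k3] as OpenCV has them; the pictures are not rectified), "R" (3x3) and "t" (3): a world point X has camera coordinates R X + t; the wrist camera has in their place "tool_from_camera" (4x4, takes a point from camera to tool coordinates, whose origin is the TCP and whose axes are the flange's). Camera axes: x right, y down, z forward; pixel columns grow to the right and rows downward; lengths in m; the calibration is good to about 2 mm. A picture is of the moment at which its call begins: read the wrist's pose just before it. calibration takes no time and is no camera call.
- bot.hand_in(): hands the job in; it is judged then, once.
Trained networks look in the newest picture that a camera, given by its name, has taken for a name from the list of things; names that differ only in an ending like _2 or _b are one class to them, and where a whole thing is asked for, a point or a joint stands for the part that bears it (a point fixed in the world has none). Each returns a list of dicts, best first, with "conf" (0 to 1); they miss things now and then, are a little off and sometimes report something else, mostly with a low value. They report only what shows in the picture. A call takes as long as a camera call.
- models.spot_in(query, camera): "position" ([column, row] in pixels, amid what is visible of it).
- models.tip_of(query, camera): "position" ([column, row] in pixels: a listed point, or the origin of a listed thing).
The state is a dict: "time_s": time; "joint_positions": joint angles; "qvel": joint speeds; "tau": joint torques, N m; "position": TCP position; "tcp_rot": TCP orientation; "force": force on the tool from outside, world axes, zero at the start; "moment": the same for the moment, N m; "opening": opening from 0.0 (shut) to 1.0 (fully open); "grasp_force": force on a finger pad.
Only numpy, scipy, OpenCV 4.12 (cv2) and the standard library are available. Lean on these libraries where they do the work, as an engineer would, in place of code of your own. Each camera call takes 0.05 s, during which the arm holds its last target. There are 200 camera calls.

## Working session

There is one attempt and no reset: what is moved stays moved. The work goes in short steps, Python scripts to look and compute and a shell command to move; the robot and the scene stay as the last step left them, time stands still between calls to the robot, and variables do not carry over. Pictures are saved under pics/ and viewed, at most 14 in all, crops included, and the job is handed in when it is done.

```bash
mkdir -p pics
cat > h.py <<'E'
import numpy as np, cv2
from rig import bot,cams,models
def cap(n,save=None):
    s=bot.read_state(); p,d=cams.capture(n)
    if save: cv2.imwrite(f'pics/{save}.png',p)
    c=cams.calibration(n)
    if n=='wrist':
        T=np.array(c['tool_from_camera']); W=np.eye(4); W[:3,:3]=s['tcp_rot']; W[:3,3]=s['position']; M=W@T
    else:
        M=np.eye(4); R=np.array(c['R']); M[:3,:3]=R.T; M[:3,3]=-R.T@np.array(c['t'])
    return p,d,np.array(c['mtx']),np.array(c['dist_coeffs']),M
def ray(px,K,D,M):
    u=cv2.undistortPoints(np.array(px,float).reshape(-1,1,2),K,D).reshape(-1,2)
    return np.c_[u,np.ones(len(u))]@M[:3,:3].T, M[:3,3]
def atz(px,z,K,D,M):
    r,o=ray(px,K,D,M); return o+r*((z-o[2])/r[:,2])[:,None]
def cloud(d,K,D,M):
    h,w=d.shape; uu,vv=np.meshgrid(np.arange(w),np.arange(h))
    r,o=ray(np.stack([uu,vv],-1).reshape(-1,2),K,D,M)
    P=o+r*d.reshape(-1,1); P[d.reshape(-1)==0]=np.nan
    return P.reshape(h,w,3)
E
python3 - <<'E'
from h import *
for n in ['top','scene']:
    p,d,K,D,M=cap(n,n+'0'); P=cloud(d,K,D,M)
    print(n,M[:3,3].round(3))
    for q in ['tall_c','short_c','strip_c','level_c','pad_top','riser_top','cup_c']:
        for r in models.spot_in(q,n)[:2]:
            c,w=map(int,r['position']); print(q,round(r['conf'],2),c,w,P[w,c].round(3))
s=bot.read_state(); print(s['time_s'],np.round(s['tcp_rot'],3),s['opening'],s['force'])
E
```

```text
top [ 0.419 -0.033  0.786]
tall_c 0.58 378 180 [ 0.674 -0.173  0.049]
short_c 0.65 206 152 [0.668 0.169 0.032]
strip_c 0.6 424 295 [ 0.479 -0.298  0.02 ]
level_c 0.73 104 228 [0.477 0.318 0.048]
pad_top 0.68 312 287 [ 0.452 -0.089  0.004]
riser_top 0.7 235 292 [0.413 0.052 0.021]
cup_c 0.71 286 161 [0.68  0.009 0.038]
scene [ 1.076 -0.416  0.799]
tall_c 0.64 252 305 [ 0.692 -0.178  0.05 ]
short_c 0.65 386 212 [0.67  0.16  0.035]
strip_c 0.62 137 271 [ 0.496 -0.298  0.025]
level_c 0.62 382 133 [0.498 0.316 0.043]
pad_top 0.79 220 213 [ 0.453 -0.092  0.006]
riser_top 0.66 262 173 [0.421 0.036 0.019]
cup_c 0.86 329 264 [ 0.695 -0.01   0.029]
0.8 [[-0.967  0.256 -0.   ]
 [ 0.256  0.967  0.   ]
 [ 0.     0.    -1.   ]] 1.0039346954808046 [0.06454186 0.24971463 0.10763622]
```

View pics/top0.png

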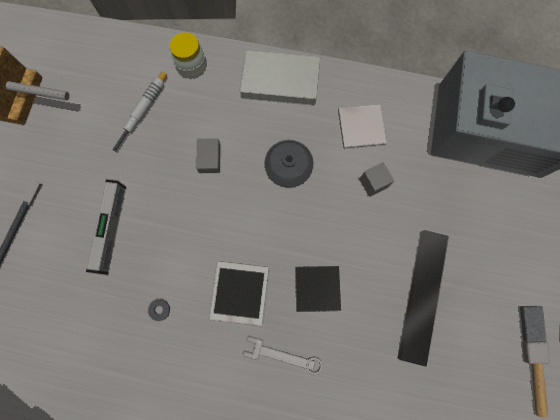

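View pics/scene0.png

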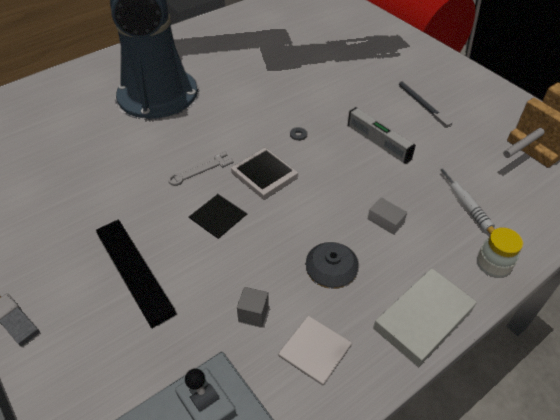

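The top view shows the tall block at (377,180), short (208,155), strip (424,297), level (105,226), low pad (318,288), raised pad (240,293) and cup (289,163). The scene view agrees. Next I'll fit rectangles in world coordinates.

```bash
cat >> h.py <<'E'
def fit(P,mask,off=0):
    """world min-area rectangle of masked points: centre, sides, angle of long side, median z"""
    m=cv2.connectedComponentsWithStats(mask.astype(np.uint8))
    k=1+np.argmax(m[2][1:,4]); Q=P[m[1]==k]
    (c,s,a)=cv2.minAreaRect(Q[:,:2].astype(np.float32))
    if s[0]<s[1]: s=s[::-1]; a+=90
    a=(a+90)%180-90
    return np.round([*c,*s],4),round(a,1),round(float(np.median(Q[:,2])),4),len(Q)
def near(P,c,r): return np.hypot(P[...,0]-c[0],P[...,1]-c[1])<r
def atplane(shape,z,K,D,M):
    h,w=shape; uu,vv=np.meshgrid(np.arange(w),np.arange(h))
    return atz(np.stack([uu,vv],-1).reshape(-1,2),z,K,D,M).reshape(h,w,3)
E
python3 - <<'E'
from h import *
for n in ['top','scene']:
    p,d,K,D,M=cap(n); P=cloud(d,K,D,M); z=P[...,2]; g=p.max(-1)
    print(n)
    for q,c,r,h in [('tall',(.68,-.176),.06,.05),('short',(.67,.165),.07,.032),('strip',(.485,-.298),.16,.02),('level',(.49,.317),.13,.045),('riser',(.415,.045),.09,.018)]:
        X=atplane(d.shape,h,K,D,M); X[...,2]=z
        print(q,fit(X,near(P,c,r)&(z>h-.008)&(z<h+.008)))
    for q,c,h in [('pad',(.452,-.09),.004),('rpad',(.415,.045),.022)]:
        X=atplane(d.shape,h,K,D,M); X[...,2]=z
        print(q,fit(X,near(X,c,.075)&(g<50)))
E
```

```text
top
tall (array([ 0.682 , -0.1722,  0.0461,  0.0444]), -51.7, 0.0497, 526)
short (array([0.6662, 0.166 , 0.0658, 0.0439]), 11.8, 0.0321, 687)
strip (array([ 0.4777, -0.2992,  0.2493,  0.0537]), -2.4, 0.0194, 3637)
level (array([0.4832, 0.3233, 0.1806, 0.0291]), 4.9, 0.045, 1309)
riser (array([0.4132, 0.0451, 0.1105, 0.1002]), 5.2, 0.0209, 3130)
pad (array([ 0.4519, -0.1001,  0.0829,  0.0814]), -78.4, nan, 1706)
rpad (array([0.4135, 0.0446, 0.0824, 0.0819]), -84.8, nan, 1935)
scene
tall (array([ 0.686 , -0.1736,  0.0495,  0.0453]), -51.7, 0.0502, 655)
short (array([0.6696, 0.165 , 0.0648, 0.0513]), 11.0, 0.0323, 605)
strip (array([ 0.4807, -0.3002,  0.2549,  0.0515]), -2.5, 0.0202, 3097)
level (array([0.4862, 0.3213, 0.1859, 0.0343]), 5.2, 0.0444, 676)
riser (array([0.4178, 0.0443, 0.1165, 0.105 ]), 5.2, 0.0213, 1775)
pad (array([ 0.4541, -0.0994,  0.0841,  0.0836]), 12.8, nan, 1286)
rpad (array([0.4157, 0.0448, 0.0831, 0.082 ]), 4.9, nan, 1013)
```

```bash
python3 -m handwheel '[[0.03,-0.03,0,0,0,-0.04],[0.05,-0.06,0,0,0,-0.08],[0.07,-0.09,0,0,0,-0.12],[0.09,-0.12,0,0,0,-0.16],[0.11,-0.15,0,0,0,-0.2],[0.13,-0.18,0,0,0,-0.24],[0.15,-0.21,0,0,0,-0.28],[0.17,-0.24,0,0,0,-0.32]]' 1
```

```text
time_s: 1.57
position: [0.3306, 0.3628, 0.2478]
tcp_rot: [[-0.62, 0.785, 0.001], [0.785, 0.62, 0.0], [-0.0, 0.001, -1.0]]
force: [-0.3, 0.1, 0.2]
opening: 1.003
grasp_force: 0.0
```

Run:
```python
from h import *
p,d,K,D,M=cap('top');P=cloud(d,K,D,M)
for c,r in [(500,100),(470,100),(280,75),(30,90),(187,50)]: print(c,r,P[r,c].round(3))
```

```text
500 100 [ 0.807 -0.328  0.186]
470 100 [ 0.83  -0.3    0.131]
280 75 [0.869 0.06  0.027]
30 90 [0.716 0.545 0.067]
187 50 [0.86  0.25  0.073]
```

```bash
python3 -m handwheel '[[0.02,-0.033,0,0,0,0],[0.04,-0.066,0,0,0,0],[0.06,-0.1,0,0,0,0],[0.08,-0.133,0,0,0,0],[0.1,-0.166,0,0,0,0],[0.12,-0.2,0,0,0,0],[0.14,-0.233,0,0,0,0],[0.16,-0.266,0,0,0,0]]'
python3 -m handwheel '[[0.023,-0.033,0,0,0,0],[0.046,-0.066,0,0,0,0],[0.07,-0.1,0,0,0,0],[0.094,-0.133,-0.01,0,0,0],[0.118,-0.166,-0.02,0,0,0],[0.142,-0.2,-0.03,0,0,0],[0.166,-0.233,-0.04,0,0,0],[0.193,-0.269,-0.05,0,0,0]]'
python3 -m handwheel '[[0,0,0,0,0,0],[0,0,0,0,0,0],[0,0,0,0,0,0],[0,0,0,0,0,0],[0,0,0,0,0,0],[0,0,0,0,0,0],[0,0,0,0,0,0],[0,0,0,0,0,0]]'
python3 - <<'E'
from h import *
p,d,K,D,M=cap('wrist','w1'); P=cloud(d,K,D,M); z=P[...,2]
X=atplane(d.shape,.05,K,D,M); X[...,2]=z
print(M.round(3)); print(fit(X,near(P,(.683,-.173),.06)&(z>.042)&(z<.058)))
for m in (models.spot_in,models.tip_of): print(m('tall_c','wrist')[:1])
E
```

```text
time_s: 2.28
position: [0.4907, 0.0965, 0.2478]
tcp_rot: [[-0.623, 0.783, 0.001], [0.783, 0.623, 0.0], [-0.0, 0.001, -1.0]]
force: [1.0, 0.8, -0.7]
opening: 1.002
grasp_force: 0.0
time_s: 2.95
position: [0.6798, -0.1672, 0.1982]
tcp_rot: [[-0.623, 0.783, -0.0], [0.783, 0.623, 0.0], [0.001, -0.0, -1.0]]
force: [0.7, 0.2, 1.4]
opening: 0.998
grasp_force: 0.0
time_s: 3.62
position: [0.679, -0.1649, 0.1996]
tcp_rot: [[-0.623, 0.782, 0.001], [0.782, 0.623, -0.0], [-0.001, 0.0, -1.0]]
force: [-0.2, 1.0, 0.6]
opening: 0.995
grasp_force: 0.0
[[ 0.782  0.599  0.171  0.631]
 [ 0.623 -0.752 -0.216 -0.106]
 [-0.     0.276 -0.961  0.337]
 [ 0.     0.     0.     1.   ]]
(array([ 0.6792, -0.1718,  0.044 ,  0.0435]), -51.4, 0.0498, 2022)
[{'position': [274.9, 203.7], 'conf': 0.71}]
[{'position': [277.8, 203.3], 'conf': 0.83}]
```

View pics/w1.png

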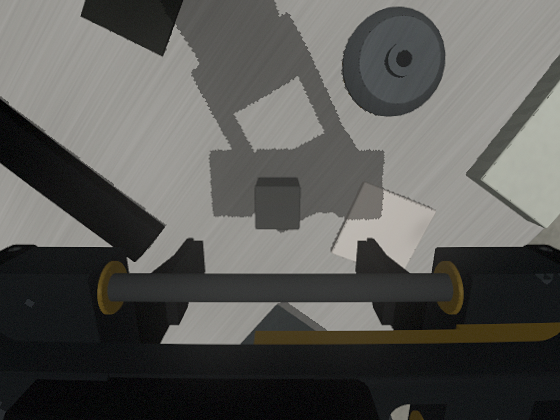

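The wrist view shows the tall block at (278,203), square to the jaws, with the cup and tile clear. Next: descend and grip.

```bash
python3 -m handwheel '[[0,-0.007,-0.03,0,0,0],[0,-0.007,-0.06,0,0,0],[0,-0.007,-0.09,0,0,0],[0,-0.007,-0.12,0,0,0],[0,-0.007,-0.14,0,0,0],[0,-0.007,-0.155,0,0,0],[0,-0.007,-0.163,0,0,0],[0,-0.007,-0.163,0,0,0]]'
python3 -m handwheel '[[0,0,0,0,0,0],[0,0,0,0,0,0],[0,0,0,0,0,0],[0,0,0,0,0,0],[0,0,0,0,0,0],[0,0,0,0,0,0],[0,0,0,0,0,0],[0,0,0,0,0,0]]' -1
```

```text
time_s: 4.43
position: [0.6781, -0.1723, 0.0341]
tcp_rot: [[-0.622, 0.783, -0.003], [0.783, 0.622, 0.001], [0.003, -0.001, -1.0]]
force: [-0.6, 0.4, 0.9]
opening: 1.002
grasp_force: 0.0
time_s: 5.1
position: [0.6795, -0.1725, 0.0363]
tcp_rot: [[-0.622, 0.783, 0.001], [0.783, 0.622, 0.0], [-0.001, 0.001, -1.0]]
force: [1.1, 0.7, 1.4]
opening: 0.507
grasp_force: 30.0
```

```bash
python3 -m handwheel '[[0,0,0.02,0,0,0],[0,0,0.05,0,0,0],[-0.02,0.006,0.08,0,0,-0.03],[-0.05,0.016,0.11,0,0,-0.07],[-0.08,0.026,0.14,0,0,-0.11],[-0.11,0.036,0.165,0,0,-0.15],[-0.14,0.046,0.165,0,0,-0.19],[-0.17,0.055,0.165,0,0,-0.229]]'
python3 -m handwheel '[[-0.03,0.008,0,0,0,0],[-0.05,0.016,0,0,0,0],[-0.057,0.018,0,0,0,0],[-0.057,0.018,0,0,0,0],[-0.057,0.018,0,0,0,0],[-0.057,0.018,0,0,0,0],[-0.057,0.018,0,0,0,0],[-0.057,0.018,0,0,0,0]]'
cat > pads.py <<'E'
from h import *
import sys
p,d,K,D,M=cap('wrist',sys.argv[1]); P=cloud(d,K,D,M); z=P[...,2]; g=p.max(-1)
for q,c,h in [('pad',(.452,-.10),.004),('rpad',(.414,.045),.022)]:
    X=atplane(d.shape,h,K,D,M); X[...,2]=z
    print(q,fit(X,near(X,c,.08)&(g<50)&~(z>h+.012)))
X=atplane(d.shape,.018,K,D,M); X[...,2]=z
print('riser',fit(X,near(X,(.414,.045),.09)&(z>.012)&(z<.03)))
E
python3 pads.py w2
```

```text
time_s: 5.77
position: [0.5081, -0.1173, 0.2028]
tcp_rot: [[-0.209, 0.978, 0.003], [0.978, 0.209, -0.002], [-0.002, 0.003, -1.0]]
force: [-0.1, -0.2, -2.2]
opening: 0.505
grasp_force: 30.0
time_s: 6.43
position: [0.4533, -0.1003, 0.2009]
tcp_rot: [[-0.212, 0.977, 0.001], [0.977, 0.212, -0.0], [-0.001, 0.001, -1.0]]
force: [0.4, 0.4, -2.8]
opening: 0.503
grasp_force: 30.0
pad (array([ 0.4491, -0.0962,  0.0837,  0.0773]), 13.1, nan, 5152)
rpad (array([0.4069, 0.0393, 0.0745, 0.0744]), -85.0, nan, 5958)
riser (array([0.4121, 0.0382, 0.11  , 0.0873]), 5.2, 0.0215, 10722)
```

View pics/w2.png

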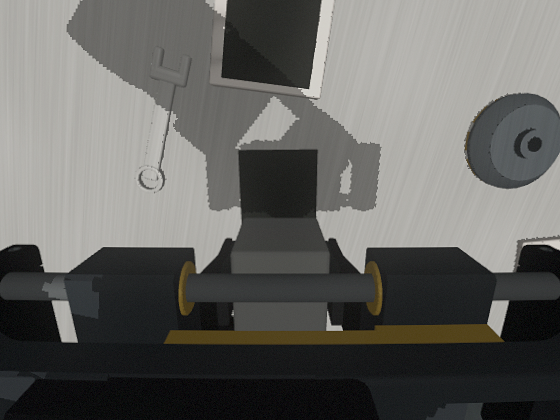

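Run:
```python
from h import *
p,d,K,D,M=cap('wrist'); g=cv2.cvtColor(p,cv2.COLOR_BGR2GRAY)
def e(px,z,s,L):
    q=cv2.cornerSubPix(g,np.float32(px).reshape(-1,1,2),(5,5),(-1,-1),(3,40,.01)).reshape(-1,2)
    A,B=atz(q,z,K,D,M)[:,:2]; u=(B-A)/np.linalg.norm(B-A); n=np.array([-u[1],u[0]])*s
    print(q.round(1).tolist(),np.linalg.norm(B-A).round(4),np.degrees(np.arctan2(u[1],u[0])).round(1),((A+B)/2+n*L/2).round(4))
e([(239,151),(317,150)],.004,-1,.085)
e([(222,78),(309,89)],.022,1,.085)
e([(211,83),(319,98)],.018,1,.100)
print(M[:3,3])
```

```text
[[236.0, 148.3000030517578], [317.3999938964844, 149.39999389648438]] 0.0868 11.5 [ 0.4476 -0.0994]
[[221.3000030517578, 77.30000305175781], [309.0, 89.19999694824219]] 0.0846 4.9 [0.4116 0.0448]
[[209.60000610351562, 83.19999694824219], [319.0, 98.0]] 0.1073 4.9 [0.4114 0.0459]
[ 0.43580931 -0.02640338  0.33790763]
```

The wrist view shows the low pad's far edge at (239–317,150) and the raised pad's near edge at (221,77)–(309,89). That puts the pad at (.449,-.099) and the riser at (.4115,.045). Placing the tall block.

```bash
python3 -m handwheel '[[-0.004,0.001,-0.03,0,0,0],[-0.004,0.001,-0.06,0,0,0],[-0.004,0.001,-0.09,0,0,0],[-0.004,0.001,-0.12,0,0,0],[-0.004,0.001,-0.14,0,0,0],[-0.004,0.001,-0.15,0,0,0],[-0.004,0.001,-0.156,0,0,0],[-0.004,0.001,-0.16,0,0,0]]'
python3 -m handwheel '[[0,0,0,0,0,0],[0,0,0,0,0,0],[0,0,0,0,0,0],[0,0,0,0,0,0],[0,0,0,0,0,0],[0,0,0,0,0,0],[0,0,0,0,0,0],[0,0,0,0,0,0]]'
python3 -m handwheel '[[0,0,0,0,0,0],[0,0,0,0,0,0],[0,0,0,0,0,0],[0,0,0,0,0,0],[0,0,0,0,0,0],[0,0,0,0,0,0],[0,0,0,0,0,0],[0,0,0,0,0,0]]' 1
```

```text
time_s: 7.2
position: [0.4483, -0.0988, 0.0401]
tcp_rot: [[-0.212, 0.977, -0.001], [0.977, 0.212, 0.0], [0.0, -0.001, -1.0]]
force: [-5.2, 2.8, 37.9]
opening: 0.503
grasp_force: 30.0
time_s: 7.87
position: [0.4481, -0.0987, 0.0411]
tcp_rot: [[-0.212, 0.977, 0.0], [0.977, 0.212, -0.0], [-0.0, 0.0, -1.0]]
force: [-0.2, -0.0, -2.7]
opening: 0.504
grasp_force: 30.0
time_s: 8.53
position: [0.4481, -0.0987, 0.041]
tcp_rot: [[-0.212, 0.977, 0.0], [0.977, 0.212, -0.0], [-0.0, 0.0, -1.0]]
force: [0.2, 0.0, -0.4]
opening: 0.974
grasp_force: 0.0
```

```bash
python3 -m handwheel '[[0,0,0.02,0,0,0],[0,0,0.05,0,0,0],[0,0,0.09,0,0,0],[0.02,0.03,0.12,0,0,0.06],[0.04,0.05,0.15,0,0,0.12],[0.06,0.08,0.16,0,0,0.18],[0.08,0.1,0.16,0,0,0.24],[0.1,0.13,0.16,0,0,0.3]]'
python3 -m handwheel '[[0.02,0.03,0,0,0,0.06],[0.04,0.05,0,0,0,0.12],[0.06,0.07,0,0,0,0.18],[0.08,0.09,0,0,0,0.24],[0.1,0.11,0,0,0,0.3],[0.116,0.13,0,0,0,0.36],[0.116,0.135,0,0,0,0.42],[0.116,0.135,0,0,0,0.48]]'
python3 -m handwheel '[[0,0,0,0,0,0],[0,0,0,0,0,0],[0,0,0,0,0,0],[0,0,0,0,0,0],[0,0,0,0,0,0],[0,0,0,0,0,0],[0,0,0,0,0,0],[0,0,0,0,0,0]]'
python3 - <<'E'
from h import *
p,d,K,D,M=cap('wrist','w3'); P=cloud(d,K,D,M); z=P[...,2]
X=atplane(d.shape,.032,K,D,M); X[...,2]=z
print(fit(X,near(P,(.664,.166),.06)&(z>.025)&(z<.04)))
print(models.tip_of('short_c','wrist')[:1])
E
```

```text
time_s: 9.2
position: [0.5498, 0.0317, 0.2028]
tcp_rot: [[-0.731, 0.683, 0.004], [0.683, 0.731, -0.001], [-0.004, 0.002, -1.0]]
force: [1.0, -0.6, -1.0]
opening: 1.003
grasp_force: 0.0
time_s: 9.87
position: [0.6643, 0.1685, 0.2002]
tcp_rot: [[-0.978, -0.21, -0.0], [-0.21, 0.978, 0.001], [0.0, 0.001, -1.0]]
force: [0.1, -0.2, -0.2]
opening: 1.006
grasp_force: 0.0
time_s: 10.53
position: [0.6641, 0.1662, 0.2011]
tcp_rot: [[-0.98, -0.201, 0.0], [-0.201, 0.98, 0.0], [-0.0, 0.0, -1.0]]
force: [0.1, -1.2, -0.5]
opening: 1.006
grasp_force: 0.0
(array([0.664 , 0.1664, 0.0634, 0.043 ]), 12.7, 0.0317, 2574)
[{'position': [284.3, 193.1], 'conf': 0.56}]
```

View pics/w3.png

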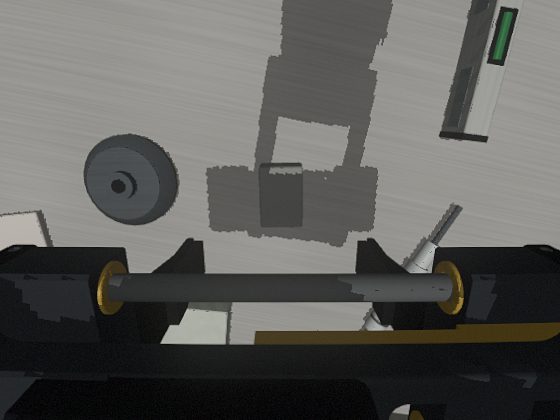

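The short block sits at (281,195), aligned and directly below; the cup is clear. Gripping it.

```bash
python3 -m handwheel '[[0,0,-0.03,0,0,0.01],[0,0,-0.06,0,0,0.01],[0,0,-0.09,0,0,0.01],[0,0,-0.12,0,0,0.01],[0,0,-0.145,0,0,0.01],[0,0,-0.16,0,0,0.01],[0,0,-0.167,0,0,0.01],[0,0,-0.171,0,0,0.01]]'
python3 -m handwheel '[[0,0,0,0,0,0],[0,0,0,0,0,0],[0,0,0,0,0,0],[0,0,0,0,0,0],[0,0,0,0,0,0],[0,0,0,0,0,0],[0,0,0,0,0,0],[0,0,0,0,0,0]]' -1
```

```text
time_s: 11.3
position: [0.6639, 0.1663, 0.0291]
tcp_rot: [[-0.975, -0.221, -0.001], [-0.221, 0.975, -0.0], [0.001, 0.0, -1.0]]
force: [0.9, -1.2, 0.5]
opening: 0.993
grasp_force: 0.0
time_s: 11.97
position: [0.6641, 0.1664, 0.0303]
tcp_rot: [[-0.975, -0.221, 0.0], [-0.221, 0.975, 0.0], [-0.0, 0.0, -1.0]]
force: [-0.3, 0.8, 2.1]
opening: 0.505
grasp_force: 30.0
```

```bash
python3 -m handwheel '[[0,0,0.02,0,0,0],[0,0,0.05,0,0,0],[-0.02,-0.01,0.08,0,0,-0.01],[-0.05,-0.024,0.11,0,0,-0.03],[-0.08,-0.038,0.12,0,0,-0.05],[-0.11,-0.053,0.12,0,0,-0.067],[-0.14,-0.067,0.12,0,0,-0.067],[-0.17,-0.081,0.12,0,0,-0.067]]'
python3 -m handwheel '[[-0.03,-0.014,0,0,0,0],[-0.05,-0.026,0,0,0,0],[-0.07,-0.034,0,0,0,0],[-0.082,-0.04,0,0,0,0],[-0.0825,-0.0405,0,0,0,0],[-0.0825,-0.0405,0,0,0,0],[-0.0825,-0.0405,0,0,0,0],[-0.0825,-0.0405,0,0,0,0]]'
python3 - <<'E'
from h import *
cap('wrist','w4')
E
```

```text
time_s: 12.63
position: [0.4923, 0.0849, 0.1503]
tcp_rot: [[-0.996, -0.089, 0.0], [-0.089, 0.996, -0.0], [-0.0, -0.0, -1.0]]
force: [0.4, -1.4, -3.1]
opening: 0.498
grasp_force: 30.0
time_s: 13.3
position: [0.4133, 0.0449, 0.1501]
tcp_rot: [[-0.996, -0.089, 0.002], [-0.089, 0.996, -0.0], [-0.002, -0.0, -1.0]]
force: [-0.3, 0.9, -2.4]
opening: 0.502
grasp_force: 30.0
```

View pics/w4.png

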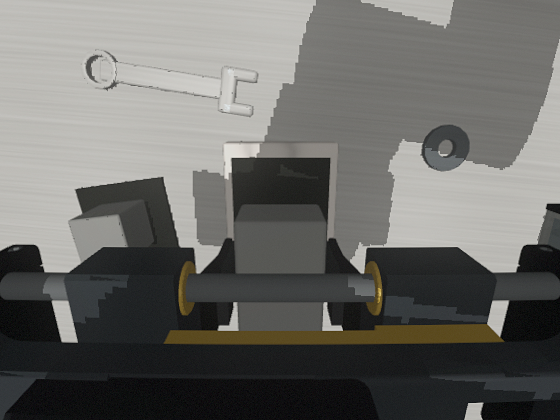

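The tall block sits squarely on the low pad at left. The raised pad's far edge is at (232–329,157). I'll recheck its centre from this view.

Run:
```python
from h import *
p,d,K,D,M=cap('wrist'); g=cv2.cvtColor(p,cv2.COLOR_BGR2GRAY)
for px,z,L in [([(232,157),(329,158)],.022,.085),([(224,143),(338,143)],.018,.11)]:
  for r in (None,1):
    q=np.float32(px)
    if r: q=cv2.cornerSubPix(g,q.reshape(-1,1,2),(4,4),(-1,-1),(3,40,.01)).reshape(-1,2)
    A,B=atz(q,z,K,D,M)[:,:2]; u=(B-A)/np.linalg.norm(B-A); n=np.array([-u[1],u[0]])
    for s in (1,-1): print(q.round(1).tolist(),np.linalg.norm(B-A).round(4),np.degrees(np.arctan2(u[1],u[0])).round(1),((A+B)/2+s*n*L/2).round(4))
```

```text
[[232.0, 157.0], [329.0, 158.0]] 0.0827 94.6 [0.3263 0.0382]
[[232.0, 157.0], [329.0, 158.0]] 0.0827 94.6 [0.4111 0.0449]
[[230.89999389648438, 157.5], [329.70001220703125, 157.5]] 0.0842 95.1 [0.3264 0.0375]
[[230.89999389648438, 157.5], [329.70001220703125, 157.5]] 0.0842 95.1 [0.4111 0.0451]
[[224.0, 143.0], [338.0, 143.0]] 0.0974 95.2 [0.302  0.0359]
[[224.0, 143.0], [338.0, 143.0]] 0.0974 95.2 [0.4116 0.0458]
[[223.8000030517578, 143.39999389648438], [337.29998779296875, 143.39999389648438]] 0.0971 95.1 [0.3024 0.0356]
[[223.8000030517578, 143.39999389648438], [337.29998779296875, 143.39999389648438]] 0.0971 95.1 [0.412  0.0455]
```

```bash
python3 -m handwheel '[[-0.001,0,-0.02,0,0,0],[-0.001,0,-0.045,0,0,0],[-0.001,0,-0.065,0,0,0],[-0.001,0,-0.08,0,0,0],[-0.001,0,-0.088,0,0,0],[-0.001,0,-0.092,0,0,0],[-0.001,0,-0.095,0,0,0],[-0.001,0,-0.097,0,0,0]]'
python3 -m handwheel '[[0,0,0,0,0,0],[0,0,0,0,0,0],[0,0,0,0,0,0],[0,0,0,0,0,0],[0,0,0,0,0,0],[0,0,0,0,0,0],[0,0,0,0,0,0],[0,0,0,0,0,0]]'
python3 -m handwheel '[[0,0,0,0,0,0],[0,0,0,0,0,0],[0,0,0,0,0,0],[0,0,0,0,0,0],[0,0,0,0,0,0],[0,0,0,0,0,0],[0,0,0,0,0,0],[0,0,0,0,0,0]]' 1
```

```text
time_s: 14.07
position: [0.4111, 0.0449, 0.053]
tcp_rot: [[-0.996, -0.089, 0.001], [-0.089, 0.996, -0.0], [-0.001, -0.0, -1.0]]
force: [-1.0, 0.0, -2.3]
opening: 0.507
grasp_force: 30.0
time_s: 14.73
position: [0.4106, 0.0448, 0.0531]
tcp_rot: [[-0.996, -0.089, 0.0], [-0.089, 0.996, -0.0], [-0.0, -0.0, -1.0]]
force: [-0.7, -0.4, -2.8]
opening: 0.509
grasp_force: 30.0
time_s: 15.4
position: [0.4106, 0.0448, 0.053]
tcp_rot: [[-0.996, -0.089, 0.0], [-0.089, 0.996, -0.0], [-0.0, -0.0, -1.0]]
force: [-0.7, -0.4, -0.6]
opening: 0.974
grasp_force: 0.0
```

```bash
python3 -m handwheel '[[0,0,0.02,0,0,0],[0,0,0.05,0,0,0],[0,0,0.09,0,0,0],[0.01,-0.02,0.12,0,0,0],[0.02,-0.05,0.15,0,0,-0.02],[0.03,-0.09,0.15,0,0,-0.04],[0.04,-0.13,0.15,0,0,-0.065],[0.05,-0.17,0.15,0,0,-0.065]]'
python3 -m handwheel '[[0.01,-0.04,0,0,0,0],[0.014,-0.08,0,0,0,0],[0.014,-0.12,0,0,0,0],[0.014,-0.15,0,0,0,0],[0.014,-0.17,0,0,0,0],[0.014,-0.174,0,0,0,0],[0.014,-0.174,0,0,0,0],[0.014,-0.174,0,0,0,0]]'
python3 -m handwheel '[[0,0,0,0,0,0],[0,0,0,0,0,0],[0,0,0,0,0,0],[0,0,0,0,0,0],[0,0,0,0,0,0],[0,0,0,0,0,0],[0,0,0,0,0,0],[0,0,0,0,0,0]]'
python3 - <<'E'
from h import *
p,d,K,D,M=cap('wrist','w5'); P=cloud(d,K,D,M); z=P[...,2]
X=atplane(d.shape,.02,K,D,M); X[...,2]=z
print(fit(X,near(P,(.475,-.299),.17)&(z>.012)&(z<.028)))
print(models.tip_of('strip_c','wrist')[:1])
E
```

```text
time_s: 16.07
position: [0.4608, -0.1266, 0.2041]
tcp_rot: [[-0.999, 0.042, 0.002], [0.042, 0.999, -0.001], [-0.002, -0.001, -1.0]]
force: [1.3, 0.7, -0.3]
opening: 0.999
grasp_force: 0.0
time_s: 16.73
position: [0.4739, -0.2977, 0.2025]
tcp_rot: [[-0.999, 0.041, -0.001], [0.041, 0.999, 0.002], [0.001, 0.002, -1.0]]
force: [0.1, 0.1, -0.1]
opening: 1.001
grasp_force: 0.0
time_s: 17.4
position: [0.4745, -0.299, 0.203]
tcp_rot: [[-0.999, 0.041, 0.0], [0.041, 0.999, -0.0], [-0.0, -0.0, -1.0]]
force: [-0.5, 0.1, -0.1]
opening: 1.001
grasp_force: 0.0
(array([ 0.4588, -0.3006,  0.2161,  0.0499]), -2.6, 0.0199, 9731)
[{'position': [278.5, 192.4], 'conf': 0.71}]
```

View pics/w5.png

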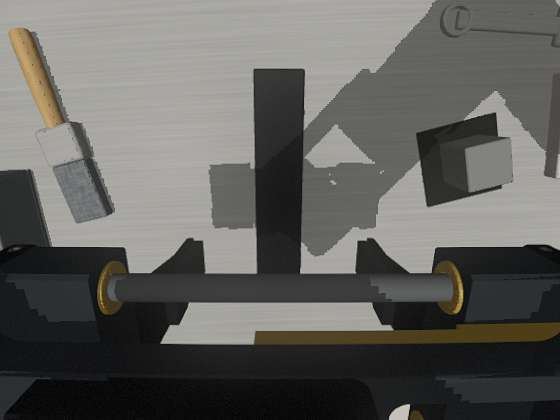

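The strip shows its full width under the jaws, with its far end at row 69; the centre works out to (.4757,-.3014). The tall block is upright, centred on its pad. Gripping the strip.

```bash
python3 -m handwheel '[[0.001,-0.002,-0.03,0,0,0],[0.001,-0.002,-0.06,0,0,0],[0.001,-0.002,-0.09,0,0,0],[0.001,-0.002,-0.12,0,0,0],[0.001,-0.002,-0.145,0,0,0],[0.001,-0.002,-0.16,0,0,0],[0.001,-0.002,-0.17,0,0,0],[0.001,-0.002,-0.174,0,0,0]]'
python3 -m handwheel '[[0,0,0,0,0,0],[0,0,0,0,0,0],[0,0,0,0,0,0],[0,0,0,0,0,0],[0,0,0,0,0,0],[0,0,0,0,0,0],[0,0,0,0,0,0],[0,0,0,0,0,0]]' -1
```

```text
time_s: 18.17
position: [0.475, -0.3007, 0.0274]
tcp_rot: [[-0.999, 0.041, -0.002], [0.041, 0.999, 0.002], [0.002, 0.002, -1.0]]
force: [-0.3, -0.2, 0.6]
opening: 1.002
grasp_force: 0.0
time_s: 18.83
position: [0.4757, -0.301, 0.0295]
tcp_rot: [[-0.999, 0.041, 0.001], [0.041, 0.999, -0.0], [-0.001, -0.0, -1.0]]
force: [0.1, 2.0, 3.9]
opening: 0.567
grasp_force: 30.0
```

```bash
python3 -m handwheel '[[0,0,0.015,0,0,0],[0,0,0.04,0,0,0],[0,0,0.07,0,0,0],[0,0,0.1,0,0,0],[0,0.01,0.13,0,0,-0.04],[-0.005,0.03,0.15,0,0,-0.09],[-0.01,0.06,0.15,0,0,-0.14],[-0.015,0.09,0.15,0,0,-0.19]]'
python3 -m handwheel '[[-0.005,0.03,0,0,0,-0.05],[-0.01,0.06,0,0,0,-0.1],[-0.015,0.09,0,0,0,-0.15],[-0.02,0.12,0,0,0,-0.2],[-0.025,0.15,0,0,0,-0.25],[-0.03,0.17,0,0,0,-0.3],[-0.0315,0.18,0,0,0,-0.35],[-0.0315,0.184,0,0,0,-0.4]]'
python3 -m handwheel '[[0,0,0,0,0,-0.03],[0,0,0,0,0,-0.0475],[0,0,0,0,0,-0.0475],[0,0,0,0,0,-0.0475],[0,0,0,0,0,-0.0475],[0,0,0,0,0,-0.0475],[0,0,0,0,0,-0.0475],[0,0,0,0,0,-0.0475]]'
python3 - <<'E'
from h import *
p,d,K,D,M=cap('wrist'); P=cloud(d,K,D,M); z=P[...,2]
p2,d2,K2,D2,M2=cap('scene','s1')
ok=(z>.15)&near(P,(.43,-.027),.2)&(P[...,1]>-.0)
Q=P[ok]; print(len(Q)); zz=np.median(Q[:,2]); X=atplane(d.shape,float(zz),K,D,M); X[...,2]=z; print(zz,fit(X,ok))
E
```

```text
time_s: 19.5
position: [0.4604, -0.2109, 0.1797]
tcp_rot: [[-0.91, 0.415, 0.001], [0.415, 0.91, -0.001], [-0.002, -0.0, -1.0]]
force: [-0.1, 0.8, -6.0]
opening: 0.569
grasp_force: 30.0
time_s: 20.17
position: [0.4262, -0.0245, 0.178]
tcp_rot: [[-0.341, 0.94, -0.005], [0.94, 0.341, 0.002], [0.004, -0.004, -1.0]]
force: [-0.1, 0.3, -5.6]
opening: 0.567
grasp_force: 30.0
time_s: 20.83
position: [0.429, -0.0272, 0.1789]
tcp_rot: [[-0.252, 0.968, -0.0], [0.968, 0.252, 0.0], [0.0, -0.0, -1.0]]
force: [0.0, -0.4, -6.8]
opening: 0.569
grasp_force: 30.0
59347
0.23940123738385968 (array([ 0.4603, -0.0064,  0.1119,  0.0613]), 16.1, 0.2482, 34713)
```

View pics/s1.png

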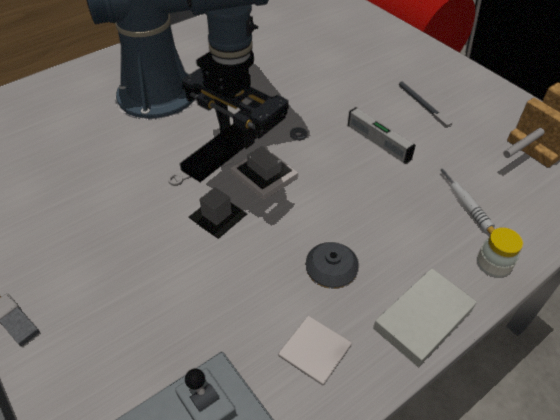

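The scene view shows both blocks standing on their pads at (217,205) and (264,162), with the strip held level above them. Lowering it.

```bash
python3 -m handwheel '[[0,0,-0.02,0,0,0],[0,0,-0.04,0,0,0],[0,0,-0.06,0,0,0],[0,0,-0.075,0,0,0],[0,0,-0.084,0,0,0],[0,0,-0.089,0,0,0],[0,0,-0.092,0,0,0],[0,0,-0.0935,0,0,0]]'
python3 -m handwheel '[[0,0,0,0,0,0],[0,0,0,0,0,0],[0,0,-0.0005,0,0,0],[0,0,-0.0005,0,0,0],[0,0,-0.001,0,0,0],[0,0,-0.001,0,0,0],[0,0,-0.0015,0,0,0],[0,0,-0.0015,0,0,0]]'
```

```text
time_s: 21.6
position: [0.4295, -0.0272, 0.0854]
tcp_rot: [[-0.252, 0.968, 0.0], [0.968, 0.252, -0.0], [-0.0, 0.0, -1.0]]
force: [-0.2, -0.1, -6.6]
opening: 0.571
grasp_force: 30.0
time_s: 22.27
position: [0.429, -0.0271, 0.084]
tcp_rot: [[-0.252, 0.968, 0.0], [0.968, 0.252, -0.0], [-0.0, 0.0, -1.0]]
force: [0.2, -0.0, -6.2]
opening: 0.57
grasp_force: 30.0
```

Still unloaded and within about 0.5 mm of the blocks. Release, rise, then go towards the level.

```bash
python3 -m handwheel '[[0,0,-0.0005,0,0,0],[0,0,-0.0005,0,0,0],[0,0,-0.0005,0,0,0],[0,0,-0.0005,0,0,0],[0,0,-0.0005,0,0,0],[0,0,-0.0005,0,0,0],[0,0,-0.0005,0,0,0],[0,0,-0.0005,0,0,0]]'
python3 -m handwheel '[[0,0,0,0,0,0],[0,0,0,0,0,0],[0,0,0,0,0,0],[0,0,0,0,0,0],[0,0,0,0,0,0],[0,0,0,0,0,0],[0,0,0,0,0,0],[0,0,0,0,0,0]]' 1
python3 -m handwheel '[[0,0,0.01,0,0,0],[0,0,0.03,0,0,0],[0,0,0.06,0,0,0],[0,0,0.09,0,0,0],[0,0.01,0.12,0,0,0.05],[0.005,0.04,0.13,0,0,0.1],[0.01,0.07,0.13,0,0,0.15],[0.015,0.1,0.13,0,0,0.2]]'
python3 -m handwheel '[[0.005,0.04,0,0,0,0.06],[0.01,0.08,0,0,0,0.12],[0.015,0.12,0,0,0,0.18],[0.02,0.15,0,0,0,0.24],[0.03,0.18,0,0,0,0.3],[0.035,0.21,0,0,0,0.36],[0.036,0.235,0,0,0,0.42],[0.036,0.248,0,0,0,0.48]]'
python3 -m handwheel '[[0,0,0,0,0,0.018],[0,0,0,0,0,0.018],[0,0,0,0,0,0.018],[0,0,0,0,0,0.018],[0,0,0,0,0,0.018],[0,0,0,0,0,0.018],[0,0,0,0,0,0.018],[0,0,0,0,0,0.018]]'
python3 - <<'E'
from h import *
p,d,K,D,M=cap('wrist','w6'); P=cloud(d,K,D,M); z=P[...,2]
X=atplane(d.shape,.045,K,D,M); X[...,2]=z
print(fit(X,near(P,(.48,.322),.13)&(z>.038)&(z<.054)))
print(models.tip_of('level_c','wrist')[:1])
p,d,K,D,M=cap('top'); P=cloud(d,K,D,M); z=P[...,2]
X=atplane(d.shape,.074,K,D,M); X[...,2]=z
print('strip top cam',fit(X,near(P,(.432,-.027),.15)&(z>.066)&(z<.082)))
E
```

```text
time_s: 22.93
position: [0.4291, -0.0271, 0.0835]
tcp_rot: [[-0.252, 0.968, 0.0], [0.968, 0.252, -0.0], [-0.0, 0.0, -1.0]]
force: [0.3, 0.2, -5.0]
opening: 0.573
grasp_force: 30.0
time_s: 23.6
position: [0.4291, -0.0271, 0.0835]
tcp_rot: [[-0.252, 0.968, 0.0], [0.968, 0.252, -0.0], [-0.0, 0.0, -1.0]]
force: [-0.3, -0.8, -1.1]
opening: 0.987
grasp_force: 0.0
time_s: 24.27
position: [0.4446, 0.0738, 0.2148]
tcp_rot: [[-0.612, 0.791, 0.003], [0.791, 0.612, -0.0], [-0.002, 0.002, -1.0]]
force: [0.1, -0.3, -0.7]
opening: 0.998
grasp_force: 0.0
time_s: 24.93
position: [0.4801, 0.3239, 0.2133]
tcp_rot: [[-0.999, -0.052, 0.001], [-0.052, 0.999, 0.001], [-0.001, 0.001, -1.0]]
force: [-1.1, -1.2, 0.7]
opening: 1.001
grasp_force: 0.0
time_s: 25.6
position: [0.4801, 0.3206, 0.2136]
tcp_rot: [[-0.997, -0.079, 0.0], [-0.079, 0.997, 0.0], [-0.0, 0.0, -1.0]]
force: [0.4, 0.1, 0.4]
opening: 1.0
grasp_force: 0.0
(array([0.4775, 0.3255, 0.1737, 0.024 ]), 4.5, 0.0449, 3960)
[{'position': [287.3, 194.0], 'conf': 0.69}]
strip top cam (array([ 0.43  , -0.0284,  0.2496,  0.0503]), -75.5, 0.0737, 4141)
```

View pics/w6.png

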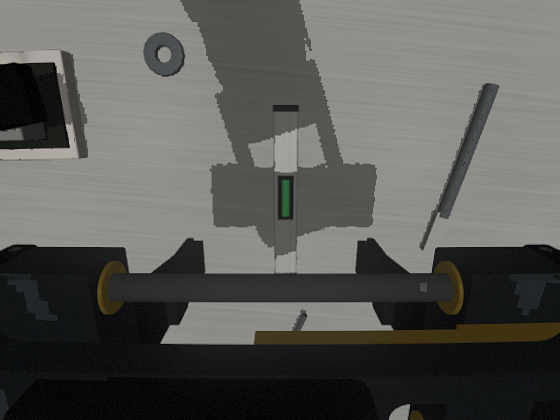

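The level has its far end at row 106 and its vial at (286,198); centre (.4806,.3257). The strip is measured level at z=.0737, at −75.5°. Gripping the level.

```bash
python3 -m handwheel '[[0,0.005,-0.03,0,0,0],[0,0.005,-0.06,0,0,0],[0,0.005,-0.09,0,0,0],[0,0.005,-0.12,0,0,0],[0,0.005,-0.145,0,0,0],[0,0.005,-0.16,0,0,0],[0,0.005,-0.172,0,0,0],[0,0.005,-0.1776,0,0,0]]'
python3 -m handwheel '[[0,0,0,0,0,0],[0,0,0,0,0,0],[0,0,0,0,0,0],[0,0,0,0,0,0],[0,0,0,0,0,0],[0,0,0,0,0,0],[0,0,0,0,0,0],[0,0,0,0,0,0]]' -1
python3 -m handwheel '[[0,0,0,0,0,0],[0,0,0,0,0,0],[0,0,0,0,0,0],[0,0,0,0,0,0],[0,0,0,0,0,0],[0,0,0,0,0,0],[0,0,0,0,0,0],[0,0,0,0,0,0]]'
```

```text
time_s: 26.42
position: [0.4794, 0.3256, 0.0342]
tcp_rot: [[-0.997, -0.08, -0.002], [-0.08, 0.997, -0.001], [0.002, -0.001, -1.0]]
force: [-0.4, -0.6, 0.1]
opening: 0.997
grasp_force: 0.0
time_s: 27.08
position: [0.4801, 0.326, 0.0362]
tcp_rot: [[-0.997, -0.08, 0.0], [-0.08, 0.997, 0.0], [-0.0, 0.0, -1.0]]
force: [-0.2, -0.1, -0.4]
opening: 0.479
grasp_force: 0.0
time_s: 27.75
position: [0.48, 0.3259, 0.0359]
tcp_rot: [[-0.997, -0.08, -0.0], [-0.08, 0.997, -0.0], [0.0, -0.0, -1.0]]
force: [0.1, -0.1, 0.5]
opening: 0.272
grasp_force: 30.0
```

```bash
python3 -m handwheel '[[0,0,0.015,0,0,0],[0,0,0.04,0,0,0],[0,0,0.07,0,0,0],[0,0,0.1,0,0,0],[0,-0.01,0.13,0,0,-0.05],[-0.005,-0.04,0.145,0,0,-0.1],[-0.01,-0.07,0.145,0,0,-0.15],[-0.015,-0.1,0.145,0,0,-0.2]]'
python3 -m handwheel '[[-0.005,-0.035,0,0,0,-0.06],[-0.01,-0.07,0,0,0,-0.12],[-0.015,-0.105,0,0,0,-0.18],[-0.02,-0.14,0,0,0,-0.24],[-0.025,-0.175,0,0,0,-0.3],[-0.03,-0.21,0,0,0,-0.36],[-0.035,-0.24,0,0,0,-0.42],[-0.036,-0.253,0,0,0,-0.48]]'
python3 -m handwheel '[[0,0,0,0,0,-0.018],[0,0,0,0,0,-0.018],[0,0,0,0,0,-0.018],[0,0,0,0,0,-0.018],[0,0,0,0,0,-0.018],[0,0,0,0,0,-0.018],[0,0,0,0,0,-0.018],[0,0,0,0,0,-0.018]]'
python3 - <<'E'
from h import *
p,d,K,D,M=cap('wrist','w7'); P=cloud(d,K,D,M); z=P[...,2]
X=atplane(d.shape,.074,K,D,M); X[...,2]=z
print(fit(X,near(P,(.43,-.03),.15)&(z>.068)&(z<.08)))
E
```

```text
time_s: 28.42
position: [0.4651, 0.2253, 0.1821]
tcp_rot: [[-0.948, 0.318, 0.003], [0.318, 0.948, 0.0], [-0.002, 0.001, -1.0]]
force: [0.4, -0.6, -1.8]
opening: 0.274
grasp_force: 30.0
time_s: 29.08
position: [0.4281, -0.03, 0.1807]
tcp_rot: [[-0.278, 0.96, -0.001], [0.96, 0.278, -0.001], [-0.001, -0.001, -1.0]]
force: [0.3, 1.1, -3.3]
opening: 0.273
grasp_force: 30.0
time_s: 29.75
position: [0.429, -0.0267, 0.1809]
tcp_rot: [[-0.253, 0.967, -0.0], [0.967, 0.253, -0.0], [-0.0, -0.0, -1.0]]
force: [0.2, -0.6, -1.5]
opening: 0.274
grasp_force: 30.0
(array([0.4148, 0.0215, 0.1454, 0.0497]), -75.6, 0.0738, 3066)
```

View pics/w7.png

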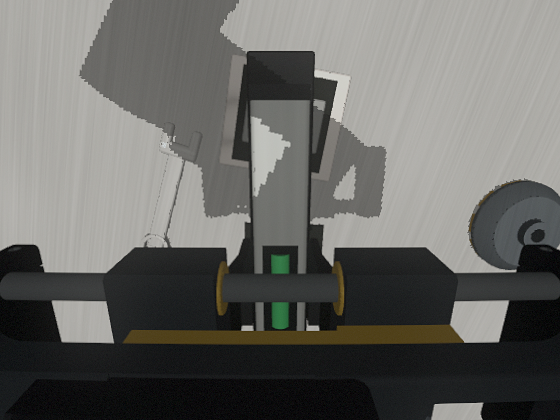

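The level is held upright over the strip, parallel to it, with the strip's far end at row 52. Correct by (-1,-2) mm and lower.

```bash
python3 -m handwheel '[[-0.001,-0.002,-0.015,0,0,0],[-0.001,-0.002,-0.03,0,0,0],[-0.001,-0.002,-0.045,0,0,0],[-0.001,-0.002,-0.055,0,0,0],[-0.001,-0.002,-0.062,0,0,0],[-0.001,-0.002,-0.066,0,0,0],[-0.001,-0.002,-0.068,0,0,0],[-0.001,-0.002,-0.0695,0,0,0]]'
python3 -m handwheel '[[0,0,0,0,0,0],[0,0,0,0,0,0],[0,0,-0.0005,0,0,0],[0,0,-0.0005,0,0,0],[0,0,-0.001,0,0,0],[0,0,-0.001,0,0,0],[0,0,-0.001,0,0,0],[0,0,-0.001,0,0,0]]'
```

```text
time_s: 30.47
position: [0.4283, -0.0291, 0.1114]
tcp_rot: [[-0.252, 0.968, 0.0], [0.968, 0.252, -0.0], [-0.0, 0.0, -1.0]]
force: [-0.8, -0.0, -2.4]
opening: 0.274
grasp_force: 30.0
time_s: 31.13
position: [0.428, -0.0291, 0.1104]
tcp_rot: [[-0.252, 0.968, 0.0], [0.968, 0.252, -0.0], [-0.0, 0.0, -1.0]]
force: [0.5, -0.1, -2.3]
opening: 0.271
grasp_force: 30.0
```

```bash
python3 -m handwheel '[[0,0,-0.0004,0,0,0],[0,0,-0.0004,0,0,0],[0,0,-0.0004,0,0,0],[0,0,-0.0004,0,0,0],[0,0,-0.0004,0,0,0],[0,0,-0.0004,0,0,0],[0,0,-0.0004,0,0,0],[0,0,-0.0004,0,0,0]]'
python3 -m handwheel '[[0,0,0,0,0,0],[0,0,0,0,0,0],[0,0,0,0,0,0],[0,0,0,0,0,0],[0,0,0,0,0,0],[0,0,0,0,0,0],[0,0,0,0,0,0],[0,0,0,0,0,0]]' 1
python3 -m handwheel '[[0,0,0.01,0,0,0],[0,0,0.02,0,0,0],[0,0,0.04,0,0,0],[0,0,0.07,0,0,0],[0,0,0.1,0,0,0],[0,0.02,0.12,0,0,0],[0,0.05,0.13,0,0,0],[0,0.08,0.13,0,0,0]]'
python3 -m handwheel '[[0,0.04,0,0,0,0],[0,0.08,0,0,0,0],[0,0.12,0,0,0,0],[0,0.16,0,0,0,0],[0,0.2,0,0,0,0],[0,0.22,0,0,0,0],[0,0.22,0,0,0,0],[0,0.22,0,0,0,0]]'
python3 - <<'E'
from h import *
p,d,K,D,M=cap('top'); P=cloud(d,K,D,M); z=P[...,2]
for h,t in [(.074,'strip'),(.119,'level')]:
    X=atplane(d.shape,h,K,D,M); X[...,2]=z; print(t,fit(X,near(P,(.43,-.028),.15)&(abs(z-h)<.01)))
X=atplane(d.shape,.03,K,D,M); print('cup',models.tip_of('cup_c','top')[:1])
a=p[190:390,180:400]
q=cap('scene')[0][90:290,130:400]
cv2.imwrite('pics/f1.png',np.hstack([cv2.resize(a,(396,360)),cv2.resize(q,(400,360))]))
E
```

```text
time_s: 31.8
position: [0.428, -0.0291, 0.11]
tcp_rot: [[-0.252, 0.968, -0.0], [0.968, 0.252, 0.0], [0.0, -0.0, -1.0]]
force: [0.2, 0.0, -2.5]
opening: 0.272
grasp_force: 30.0
time_s: 32.47
position: [0.428, -0.0291, 0.11]
tcp_rot: [[-0.252, 0.968, -0.0], [0.968, 0.252, 0.0], [0.0, -0.0, -1.0]]
force: [0.6, -0.4, 0.3]
opening: 0.797
grasp_force: 0.0
time_s: 33.13
position: [0.4297, 0.0511, 0.2426]
tcp_rot: [[-0.25, 0.968, 0.006], [0.968, 0.25, -0.001], [-0.002, 0.006, -1.0]]
force: [1.1, 0.2, -0.2]
opening: 1.001
grasp_force: 0.0
time_s: 33.8
position: [0.4274, 0.2716, 0.2397]
tcp_rot: [[-0.255, 0.967, -0.001], [0.967, 0.255, -0.001], [-0.001, -0.001, -1.0]]
force: [0.4, -0.3, 0.2]
opening: 0.997
grasp_force: 0.0
strip (array([ 0.43  , -0.0284,  0.2496,  0.0503]), -75.5, 0.0737, 2470)
level (array([ 0.4292, -0.0312,  0.1809,  0.0243]), -75.4, 0.1187, 1656)
cup [{'position': [289.9, 160.1], 'conf': 0.78}]
```

View pics/f1.png

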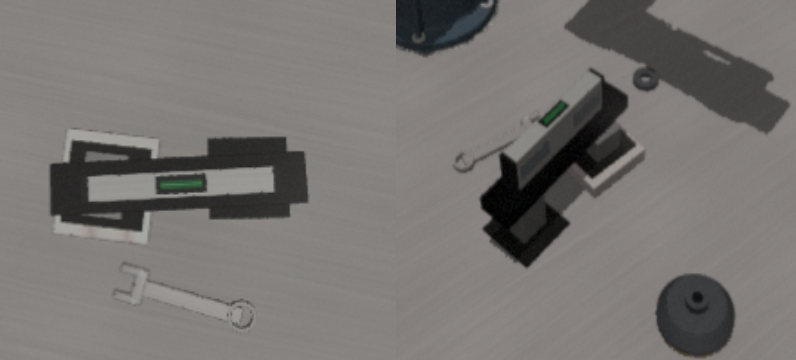

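The final view shows the strip level on both blocks with about equal overhang. The level is upright and within 3 mm of the strip's middle, and the cup is where it was.

```bash
python3 -c "
from rig import bot
print(bot.hand_in())"
```

```text
the job is handed in; nothing more can be done
None
```

The trial sill is set up and handed in at about 34 s: both blocks stand on their pads, the strip lies flat across them with roughly equal overhang, the level stands upright within 3 mm of the strip's middle, and the cup wheel was left alone.

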